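# Snap a refill magazine between the spring clips of the balloon-clip dispenser

### The job

Load the balloon-clip dispenser: take the longer of the two white refill magazines from the table and press it down from above between the two steel spring clips of the dark wooden dispenser bed, so that its sloping ends push the clips apart and it snaps in. Leave it lying flat and fully home on the bed, held between both clips, and let go of it.

Things in the scene. Friction and masses are not known exactly. Their poses are not given: they have to be found in the camera images.
- magazine: Long white plastic refill magazine, 110 mm long, 24 wide, 40 tall, 80 g, upright on the table. Ends are wedges: bottom 86 mm long, ridge (110) 20 mm up, back to 90 mm at 30 mm up, then upright. Grip the flat long sides from above. Origin: centre of the underside; x along the length, z up; either way round is the same. A bystander alike but 72 mm long lies nearby and is too short.
- bed: Fixed dark wooden dispenser board, 200 x 60 x 16 mm, clear end plates 46 mm high. Origin: centre of the underside; x lengthwise, z up. The magazine sits at its middle, lengthwise, on its top. Steel clips at both ends, 59 mm high: noses 98 mm apart, 27 mm above the board, flaring to 132 mm at the top. The magazine meets them 18 mm above its seat, snaps in at 7 mm and takes 5 to 15 N; clips and board are slippery.
- clip_a (a joint): Spring clip at the bed's +x end: metres pushed outward. 0 at rest, 0.018 at its stop, about 0.006 as the ridge of a centred magazine passes, about 0.001 with it seated. Spring 500 N/m, 1.5 N preload, nose 36 mm wide across the bed.
- clip_b (a joint): The same for the spring clip at the bed's -x end: positive is outward, away from the middle.

How it is judged (in metres and radians):
On the way:
1. the magazine has pushed a spring clip outward by more than 3 mm (value of joint any of clip_a, clip_b above 0.003 m and horizontal distance between magazine and bed below 0.025 m).
At the end, for the whole second after the job is handed in: The long magazine, pressed in past a clip, rests on the bed: underside within 5 mm of the board, level within 5 degrees, centre within 15 mm of the bed's middle, length within 11 degrees of the bed's, both clips closed on it (each under 5 mm out) (z of magazine in the frame of bed between 0.012 and 0.021 m and horizontal distance between magazine and bed below 0.015 m and angle between the x axis of magazine and the x axis of bed, either way round below 0.2 rad and angle between magazine's own z axis and vertical below 0.1 rad and value of joint each of clip_a, clip_b below 0.005 m and linear speed of magazine below 0.02 m/s); the robot touches nothing.
It also fails if it takes over 40 s, if anything falls off the work surface, if the arm or the gripper's body presses on something with over 40 N, if the wrist force passes 120 N, or if a joint passes its speed limit or range.

### The arm

A 7-joint arm with a two-finger parallel gripper is mounted at the origin on the work surface. World frame = base frame: x ahead of the robot, y to its left, z up, the work surface at z = 0. Lengths are in m, angles in degrees, forces in N, time in s.
With the tool pointing down it reaches from about 0.35 to 0.775 m from the base axis. Payload 3.1 kg.
Tool frame: the origin (TCP) lies on the centre line of the jaws, within the pads' length; the fingertips stand 17 mm ahead of it and the grasp point (between the pads) lies 2 mm behind it (robot.tip_reach is the distance from the TCP to the fingertips, in m); z points along the fingers, y is the direction in which the jaws open and shut (so a half turn about z gives the same grasp; the last joint's range is limited). The gripper opens to 85 mm and grips with 20 to 120 N. Pads are 22 mm wide; open, the fingers measure 114 mm over their backs; the gripper's body (76 mm by 85 mm) begins 54 mm behind the grasp point. The pads swing forward as they close: fully open they stand 13 mm farther back than shut.
Start: joints at [61.324, 17.813, 0.802, 86.603, -0.252, 75.585, -1.558], TCP at [0.244, -0.493, 0.248] pointing down, gripper open.
Joint ranges: [-154.91, 154.91], [-16.99, 109.72], [-72.82, 74.43], [7.12, 147.25], [-82.49, 262.49], [11.32, 116.49], [-174.64, 174.64]. Speed limits (degrees/s): [159.86, 159.86, 180, 180, 180, 180, 180].

### API

Orientations are given as [roll, pitch, yaw] about the fixed x, y, z axes, in that order (R = Rz(yaw) Ry(pitch) Rx(roll)).
In Python, from station import robot, fingers, vision, workorder, recognise gives the robot as it stands. Calls block until the motion is done:
- robot.move_to(position, orientation): joint-space move of the TCP to a pose.
- robot.line_to(position, orientation=None, velocity=0.15, f_stop=None): straight line of the TCP; orientation=None keeps the orientation; velocity is the mean speed in m/s. With f_stop (N) it stops when the force on the tool has changed by that much, and returns True; else False.
- robot.move_j(angles): joint-space move.
- fingers.gripper_to(opening, force=None): opening from 0.0 (shut) to 1.0 (fully open); force is the grip in N (None keeps the last); returns when the fingers have stopped.
- robot.pause(seconds).
- robot.inverse_kinematics(position, orientation): joint angles nearest the present ones, or None.
- vision.grab_frame(name): name is "scene" or "side" or "wrist"; returns the picture (400x640x3 uint8, red, green, blue); there is no depth.
- vision.calibration(name): a dict with "mtx" (3x3 intrinsics, pixels), "k1" (the pictures are not rectified: a ray, as slopes to the right and down, at radius r is drawn at 1 + k1 r^2 times it, then the intrinsics apply), "extrinsics" (4x4, takes a point from world to camera coordinates); the wrist camera has in their place "T_tool_cam" (4x4, takes a point from camera to tool coordinates, whose origin is the TCP and whose axes are the flange's). Camera axes: x right, y up, looking along -z (the intrinsics and any distortion apply to the point x, -y, -z); pixel columns grow to the right and rows downward; lengths in m; the calibration is good to about 2 mm. A picture is of the moment at which its call begins: read the wrist's pose just before it. calibration takes no time and is no camera call.
A pose or a line that the arm cannot do raises robot.PlanningError and nothing moves.
- workorder.close_job(): hands the job in, once; it reports no verdict.
Trained networks look in the newest picture that a camera, given by its name, has taken for a name from the list of things; names that differ only in an ending like _2 or _b are one class to them, and where a whole thing is asked for, a point or a joint stands for the part that bears it (a point fixed in the world has none). Each returns a list of dicts, best first, with "p" (0 to 1); they miss things now and then, are a little off and sometimes report something else, mostly with a low value. They report only what shows in the picture. A call takes as long as a camera call.
- recognise(label, camera): "rect" ([centre column, centre row, width, height] in pixels, round what is visible of it).
Readings, each from a call of its own:
- robot.current_time_s(): time.
- robot.current_joint_positions(): joint angles.
- robot.current_dq(): joint speeds.
- robot.current_joint_torque(): joint torques, N m.
- robot.current_tool_pos(): TCP position.
- robot.current_eef_rot(): TCP orientation.
- robot.current_contact_force(): force on the tool from outside, world axes, zero at the start.
- robot.current_torque(): the same for the moment, N m.
- robot.current_finger_gap(): opening from 0.0 (shut) to 1.0 (fully open).
Only numpy, scipy, OpenCV 4.12 (cv2) and the standard library are available. Lean on these libraries where they do the work, as an engineer would, in place of code of your own. Each camera call takes 0.05 s, during which the arm holds its last target.

## Working session

There is one attempt and no reset: what is moved stays moved. The work goes in short steps, each a Python script; the robot and the scene stay as the last script left them, time stands still between calls to the robot, and variables do not carry over. Pictures are saved under pics/ and viewed, and the job is handed in when it is done.

```bash
ls; mkdir -p pics; python3 - <<'E'
from station import robot, fingers, vision, workorder, recognise
import cv2
for n in ["scene","side","wrist"]:
    im=vision.grab_frame(n); cv2.imwrite(f"pics/{n}0.png",im[:,:,::-1])
    for l in ["magazine","bed","clip_a"]:
        print(n,l,[(r["p"],r["rect"]) for r in recognise(l,n)][:4])
    print(vision.calibration(n))
print(robot.current_time_s(),robot.current_eef_rot(),robot.current_tool_pos())
E
```

```text
pics
scene magazine [(0.92, [413.2, 182.6, 58.8, 35.1])]
scene bed [(0.56, [219.1, 241.6, 119.5, 90.3])]
scene clip_a [(0.86, [188.2, 224.4, 19.7, 28.6]), (0.82, [246.2, 257.3, 26.2, 33.6])]
{'mtx': array([[429.21503641,   0.        , 324.11220663],
       [  0.        , 429.21503641, 193.73288478],
       [  0.        ,   0.        ,   1.        ]]), 'k1': -0.03920020216007871, 'extrinsics': array([[ 0.69541357,  0.71838254,  0.01806921, -0.38099426],
       [-0.5455899 ,  0.511447  ,  0.66389278,  0.26825314],
       [ 0.46768754, -0.47153843,  0.74760944, -1.06086813],
       [ 0.        ,  0.        ,  0.        ,  1.        ]])}
side magazine [(0.91, [270.8, 263.9, 64.3, 32.9])]
side bed [(0.59, [352.4, 178.6, 89.5, 26.6])]
side clip_a [(0.58, [328.6, 176.5, 14.9, 25.0]), (0.52, [377.8, 170.9, 10.2, 17.7])]
{'mtx': array([[482.52651295,   0.        , 319.83970425],
       [  0.        , 482.52651295, 212.65842023],
       [  0.        ,   0.        ,   1.        ]]), 'k1': -0.015080375959771049, 'extrinsics': array([[-0.99660521, -0.0801584 ,  0.01877976,  0.54912087],
       [ 
[... 162 characters left out ...]
.        ]])}
wrist magazine []
wrist bed []
wrist clip_a []
{'mtx': array([[285.12689856,   0.        , 311.79560825],
       [  0.        , 285.12689856, 203.51825914],
       [  0.        ,   0.        ,   1.        ]]), 'k1': -0.032809084950393475, 'T_tool_cam': array([[ 4.28566410e-04,  9.63148173e-01,  2.68971027e-01,
         6.73248511e-02],
       [ 9.99999880e-01, -4.76331075e-04,  1.12320821e-04,
         1.33596471e-03],
       [ 2.36300852e-04,  2.68970947e-01, -9.63148262e-01,
        -1.25359245e-01],
       [ 0.00000000e+00,  0.00000000e+00,  0.00000000e+00,
         1.00000000e+00]])}
0.6 [ 1.79999474e+02 -1.15040231e-03  2.62913602e+01] [ 0.24362909 -0.49309219  0.2482921 ]
```

View pics/scene0.png

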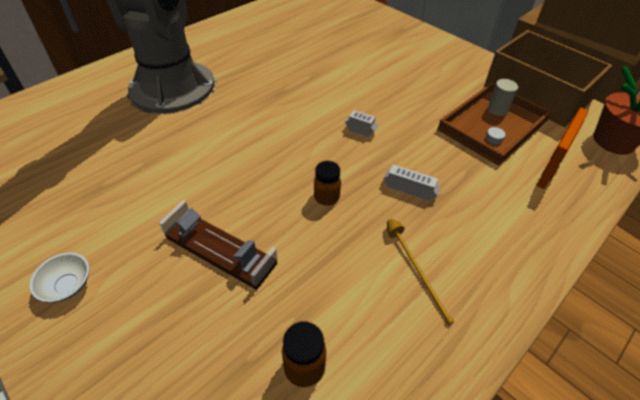

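View pics/side0.png

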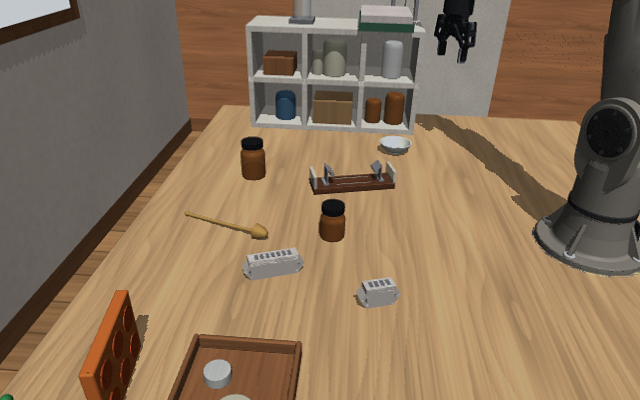

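```bash
cat > h.py <<'E'
from station import robot, fingers, vision, workorder, recognise
import cv2, numpy as np
from scipy.spatial.transform import Rotation as Ro
from scipy.optimize import least_squares
F=np.diag([1.,-1,-1])
def cam(name):
    c=vision.calibration(name); 
    if name!="wrist": return c["mtx"],c["k1"],c["extrinsics"]
    T=np.eye(4);T[:3,:3]=Ro.from_euler('xyz',robot.current_eef_rot(),degrees=True).as_matrix();T[:3,3]=robot.current_tool_pos()
    return c["mtx"],c["k1"],np.linalg.inv(T@c["T_tool_cam"])
def proj(P,c):
    K,k,E=c; R=F@E[:3,:3]; t=F@E[:3,3]
    return cv2.projectPoints(np.asarray(P,float).reshape(-1,1,3),cv2.Rodrigues(R)[0],t,K,np.array([k,0,0,0,0.]))[0].reshape(-1,2)
def onplane(uv,z,c):
    K,k,E=c; n=cv2.undistortPoints(np.asarray(uv,float).reshape(-1,1,2),K,np.array([k,0,0,0,0.])).reshape(-1,2)
    R=F@E[:3,:3]; t=F@E[:3,3]; o=-R.T@t
    d=np.c_[n,np.ones(len(n))]@R
    return o+d*((z-o[2])/d[:,2])[:,None]
E
python3 - <<'E'
from h import *
s,d=cam("scene"),cam("side")
print("mag",onplane([[413.2,182.6]],.02,s),onplane([[270.8,263.9]],.02,d))
print("bed",onplane([[219.1,241.6]],.02,s),onplane([[352.4,178.6]],.02,d))
print("clips",onplane([[188.2,224.4],[246.2,257.3]],.045,s))
print("mag top ends",onplane([[390,170],[438,182]],.04,s))
E
```

```text
mag [[0.62806593 0.16161788 0.02      ]] [[0.62690962 0.16378443 0.02      ]]
bed [[ 0.48693287 -0.19031363  0.02      ]] [[ 0.48787898 -0.19014932  0.02      ]]
clips [[ 0.43953902 -0.21506928  0.045     ]
 [ 0.55889878 -0.1837963   0.045     ]]
mag top ends [[0.58611434 0.13776093 0.04      ]
 [0.66846237 0.17970921 0.04      ]]
```

```bash
python3 - <<'E'
from h import *
import pickle
D={}
for n,p,yaw in [("bed",[.487,-.19,.25],14),("mag",[.627,.162,.22],26)]:
    robot.move_to(p,[180,0,yaw]); robot.pause(.2)
    c=cam("wrist"); im=vision.grab_frame("wrist"); D[n]=c
    cv2.imwrite(f"pics/w_{n}.png",im[:,:,::-1])
    for l in ["magazine","bed","clip_a"]:
        print(n,l,[(r["p"],r["rect"],onplane([r["rect"][:2]],.04,c)[0].round(4)) for r in recognise(l,"wrist")][:4])
pickle.dump(D,open("d.pkl","wb"))
print(robot.current_time_s(),robot.current_joint_positions())
E
```

```text
bed magazine [(0.81, [43.7, 19.9, 54.5, 39.7], array([0.5917, 0.1306, 0.04  ]))]
bed bed [(0.83, [313.8, 175.5, 59.2, 167.6], array([ 0.4957, -0.1931,  0.04  ]))]
bed clip_a [(0.93, [316.5, 230.2, 33.6, 24.0], array([ 0.4293, -0.2132,  0.04  ])), (0.64, [313.0, 130.4, 34.6, 21.2], array([ 0.546 , -0.1797,  0.04  ]))]
mag magazine [(0.76, [311.4, 182.3, 28.1, 93.7], array([0.6334, 0.1616, 0.04  ]))]
mag bed [(0.74, [477.4, 377.3, 45.9, 39.8], array([ 0.4872, -0.1642,  0.04  ]))]
mag clip_a []
4.2583 [ -1.97148958  32.25790806 -23.30860135  71.39784151  12.4457547
  78.75937943 -88.4986956 ]
```

View pics/w_bed.png

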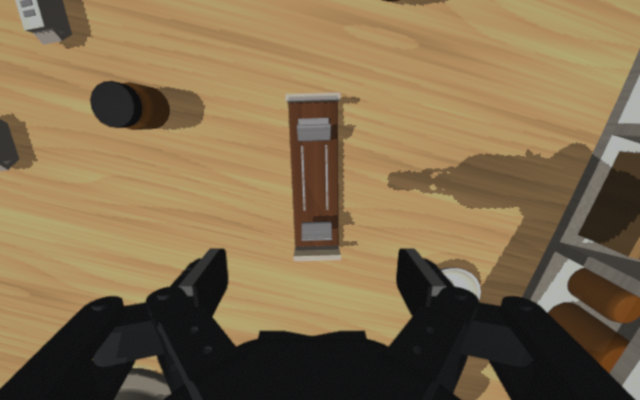

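View pics/w_mag.png

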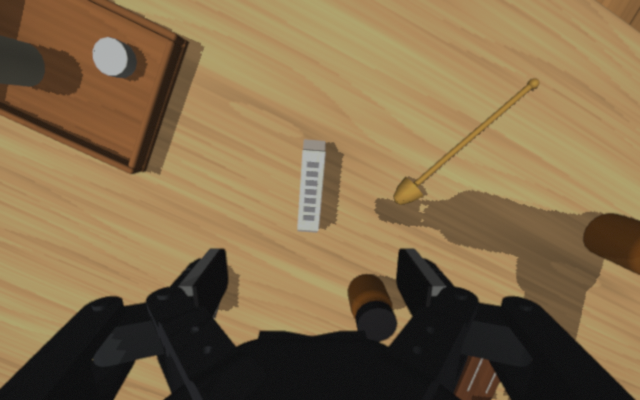

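```bash
python3 - <<'E'
import cv2
a=cv2.imread("pics/w_bed.png")[80:275,270:360]; b=cv2.imread("pics/w_mag.png")[130:245,280:350]
cv2.imwrite("pics/zb.png",cv2.resize(a,None,fx=3,fy=3,interpolation=cv2.INTER_CUBIC))
cv2.imwrite("pics/zm.png",cv2.resize(b,None,fx=5,fy=5,interpolation=cv2.INTER_CUBIC))
E
```

```text
(no output)
```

View pics/zb.png

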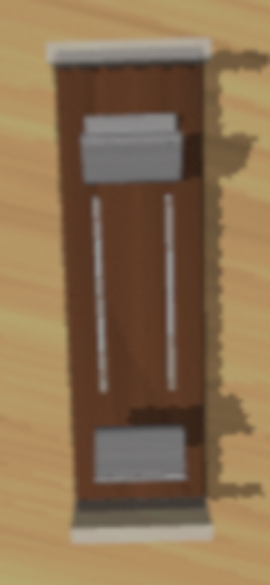

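View pics/zm.png

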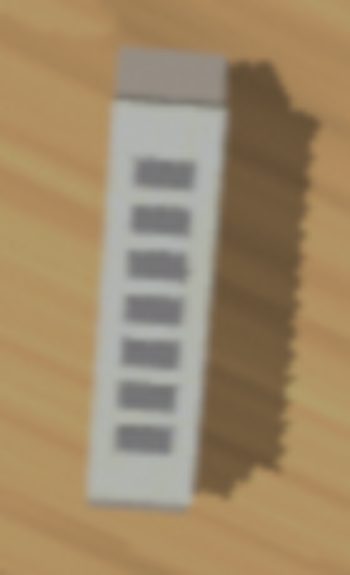

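```bash
python3 - <<'E'
from h import *
import pickle
D=pickle.load(open("d.pkl","rb"))
def show(n,uv,z,c):
    P=onplane(uv,z,c); print(n,P[:,:2].round(4).tolist())
    m=P.mean(0); dx=(P[0]+P[1]-P[2]-P[3])/2; print(m.round(4),"yaw",np.degrees(np.arctan2(dx[1],dx[0])),"L",np.hypot(*dx[:2]),"W",np.hypot(*(P[0]-P[1])[:2]),np.hypot(*(P[2]-P[3])[:2])); return m
z=lambda a,f,o:np.array(a,float)/f+np.array(o)
show("mag",z([(112,99),(226,103),(192,502),(88,498)],5,(280,130)),.04,D["mag"])
show("ridge",z([(118,48),(230,55),(192,502),(88,498)],5,(280,130)),.02,D["mag"])
show("boardtop",z([(55,65),(210,62),(207,500),(78,500)],3,(270,80)),.016,D["bed"])
show("rails",z([(96,197),(168,195),(172,390),(103,392)],3,(270,80)),.016,D["bed"])
show("platetop",z([(48,42),(212,40),(212,540),(72,541)],3,(270,80)),.046,D["bed"])
show("clipouter",z([(80,136),(182,136),(186,480),(96,481)],3,(270,80)),.059,D["bed"])
E
```

```text
mag [[0.6607, 0.1854], [0.6705, 0.1633], [0.5865, 0.13], [0.577, 0.1518]]
[0.6237 0.1577 0.04  ] yaw 21.74794138709923 L 0.0902875339449877 W 0.0241645977842238 0.023793587459889187
ridge [[0.6697, 0.1889], [0.6792, 0.1657], [0.5798, 0.1262], [0.5697, 0.1495]]
[0.6246 0.1576 0.02  ] yaw 21.57939812240251 L 0.10719946113922386 W 0.025108455991953677 0.025350243734215183
boardtop [[0.571, -0.1432], [0.5869, -0.2028], [0.4045, -0.2516], [0.3904, -0.1945]]
[ 0.4882 -0.198   0.016 ] yaw 15.396040106914494 L 0.18822930684375272 W 0.0616969561648762 0.05880687249807517
rails [[0.5244, -0.1711], [0.5324, -0.1998], [0.4514, -0.2227], [0.4432, -0.1935]]
[ 0.4878 -0.1968  0.016 ] yaw 15.637915709632928 L 0.08424449080030683 W 0.029756258125119287 0.030308626331586687
platetop [[0.5766, -0.1418], [0.5915, -0.1994], [0.3996, -0.2523], [0.3849, -0.1947]]
[ 0.4882 -0.197   0.046 ] yaw 15.426860929709528 L 0.19894091525313304 W 0.059461483201580324 0.05934849619670081
clipouter [[0.5474, -0.1612], [0.5561, -0.1966], [0.4286, -0.2322], [0.4196, -0.1974]]
[ 0.4879 -0.1969  0.059 ] yaw 15.699171536704553 L 0.13262031353664672 W 0.036460291689615044 0.03586720118988504
```

```bash
python3 - <<'E'
from h import *
print("jar",onplane([[327,200]],0,cam("scene")), onplane([[332,238]],0,cam("side")))
fingers.gripper_to(0.65,force=60)
o=[180,0,21.7]
robot.move_to([.6238,.1577,.12],o)
c=cam("wrist"); im=vision.grab_frame("wrist"); cv2.imwrite("pics/pre.png",im[:,:,::-1])
print(robot.line_to([.6238,.1577,.029],velocity=.08,f_stop=8))
print(robot.current_tool_pos(),robot.current_contact_force(),robot.current_time_s())
im=vision.grab_frame("wrist"); cv2.imwrite("pics/pre2.png",im[:,:,::-1])
E
```

```text
jar [[0.53371254 0.02139452 0.        ]] [[0.52302308 0.03967207 0.        ]]
False
[0.62441934 0.15791065 0.02978447] [-0.74779242 -0.2802453   0.54574601] 6.4833
```

View pics/pre2.png

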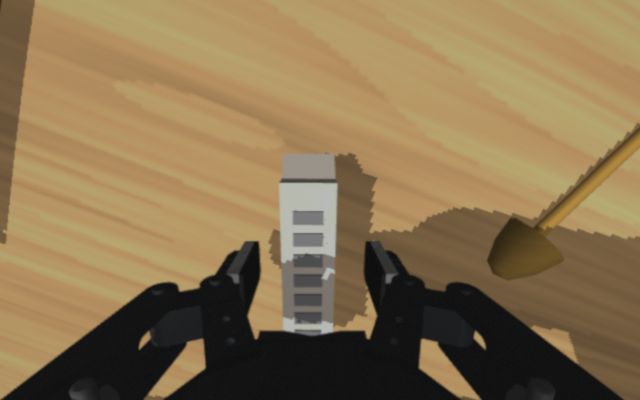

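```bash
python3 - <<'E'
from h import *
fingers.gripper_to(0.0,force=70)
print("gap",robot.current_finger_gap())
p=robot.current_tool_pos(); print(p)
robot.line_to([p[0],p[1],.21],velocity=.15)
robot.move_to([.488,-.197,.21],[180,0,15.5])
robot.line_to([.488,-.197,.12],velocity=.12)
robot.pause(.2)
import pickle; pickle.dump(cam("wrist"),open("d2.pkl","wb"))
im=vision.grab_frame("wrist"); cv2.imwrite("pics/over.png",im[:,:,::-1])
for n in ("scene","side"):cv2.imwrite(f"pics/{n}1.png",vision.grab_frame(n)[:,:,::-1])
print(robot.current_tool_pos(),robot.current_eef_rot(),robot.current_contact_force(),robot.current_finger_gap(),robot.current_time_s())
E
```

```text
gap 0.26759083851147225
[0.62429851 0.15792291 0.0296197 ]
[ 0.48824412 -0.19714488  0.12045872] [ 1.79965514e+02 -3.90026593e-02  1.54901176e+01] [-0.29358528  0.02554888 -1.49907069] 0.2633517489453587 10.9417
```

View pics/over.png

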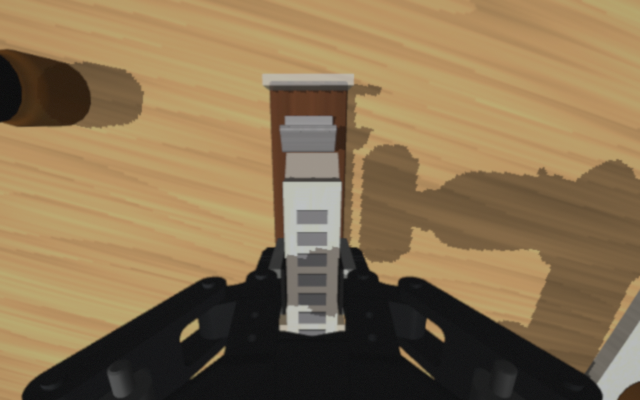

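View pics/side1.png

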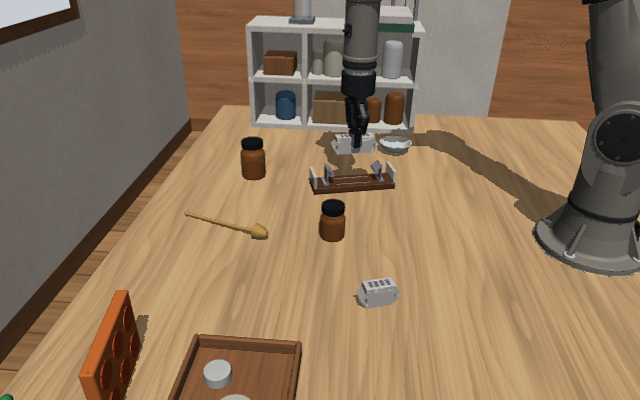

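```bash
python3 - <<'E'
from h import *
import pickle
c=pickle.load(open("d2.pkl","rb"))
y=np.radians(15.5); B=np.array([.488,-.197]); R=np.array([[np.cos(y),np.sin(y)],[-np.sin(y),np.cos(y)]])
f=lambda uv,z:((onplane(uv,z,c)[:,:2]-B)@R.T*1000).round(1).tolist()
print("mag top far edge, expect 45,±12",f([(284,180),(341,180)],.131))
print("mag sides lower",f([(280,328),(345,328)],.131))
print("plate top outer, expect 100,±30",f([(263,75),(354,75)],.046))
print("clip top edge ~66,±18",f([(280,126),(336,126)],.059),f([(280,126),(336,126)],.075))
E
```

```text
mag top far edge, expect 45,±12 [[46.0, 9.6], [46.0, -13.9]]
mag sides lower [[-26.3, 13.4], [-26.3, -17.9]]
plate top outer, expect 100,±30 [[99.4, 29.9], [99.4, -29.5]]
clip top edge ~66,±18 [[67.1, 18.3], [67.1, -17.3]] [[67.2, 16.6], [67.2, -16.0]]
```

```bash
python3 - <<'E'
from h import *
y=np.radians(15.5); ux=np.array([np.cos(y),np.sin(y)]); uy=np.array([-np.sin(y),np.cos(y)])
q=np.array([.488,-.197])-.0012*ux+.001*uy
P=lambda z:[q[0],q[1],z]
robot.line_to(P(.07),[180,0,15.5],velocity=.1)
for z in (.060,.056,.052,.048,.0445):
    s=robot.line_to(P(z),velocity=.04,f_stop=35)
    print(z,s,robot.current_tool_pos().round(4),robot.current_contact_force().round(1),robot.current_torque().round(2))
    if z==.052: cv2.imwrite("pics/press.png",vision.grab_frame("wrist")[:,:,::-1])
    if s: break
cv2.imwrite("pics/pressed.png",vision.grab_frame("wrist")[:,:,::-1])
print(robot.current_time_s())
E
```

```text
0.06 False [ 0.4873 -0.1966  0.0603] [ 1.6 -0.1  0.2] [-0.09 -0.31 -0.01]
0.056 False [ 0.4874 -0.1968  0.0566] [ 1.7 -0.4  3.6] [-0.16 -0.27  0.02]
0.052 False [ 0.4866 -0.1965  0.0518] [ 2.2 -0.1  0.9] [-0.19 -0.46  0.03]
0.048 False [ 0.486  -0.1956  0.0467] [ 3.5  0.  -7.8] [ 0.07 -0.82  0.01]
0.0445 False [ 0.4871 -0.1958  0.0455] [0.9 1.4 4.1] [ 0.28 -0.15 -0.05]
13.0917
```

View pics/pressed.png

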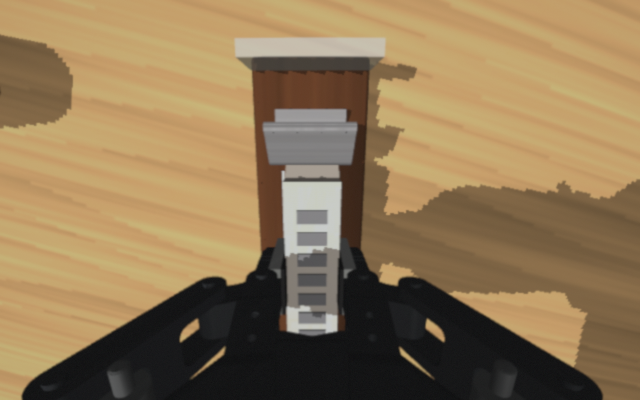

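```bash
python3 - <<'E'
from h import *
p=robot.current_tool_pos()
print(robot.line_to([p[0],p[1],.0425],velocity=.02,f_stop=12),robot.current_tool_pos().round(4),robot.current_contact_force().round(1))
fingers.gripper_to(0.6)
print(robot.current_tool_pos().round(4),robot.current_contact_force().round(1))
robot.line_to([p[0],p[1],.25],velocity=.12)
robot.pause(.2)
import pickle; pickle.dump(cam("wrist"),open("d3.pkl","wb"))
cv2.imwrite("pics/fin_w.png",vision.grab_frame("wrist")[:,:,::-1])
print(recognise("magazine","wrist"),recognise("clip_a","wrist"))
im=vision.grab_frame("side"); cv2.imwrite("pics/fin_s.png",cv2.resize(im[120:220,280:430,::-1],None,fx=4,fy=4))
im=vision.grab_frame("scene"); cv2.imwrite("pics/fin_c.png",cv2.resize(im[170:310,130:310,::-1],None,fx=4,fy=4))
im=cv2.imread("pics/fin_w.png"); cv2.imwrite("pics/fin_wz.png",cv2.resize(im[80:275,270:360],None,fx=3,fy=3,interpolation=cv2.INTER_CUBIC))
print(robot.current_time_s())
E
```

```text
True [ 0.4873 -0.1958  0.0456] [-0.3  0.   3.1]
[ 0.4873 -0.1954  0.0448] [-0.9  0.2 -0.1]
[{'rect': [314.0, 179.0, 22.6, 80.4], 'p': 0.69}] [{'rect': [310.5, 129.6, 29.7, 19.1], 'p': 0.85}, {'rect': [310.8, 232.9, 31.2, 17.0], 'p': 0.77}]
15.9917
```

View pics/fin_wz.png

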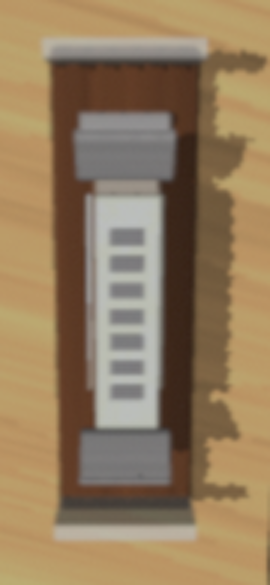

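View pics/fin_s.png

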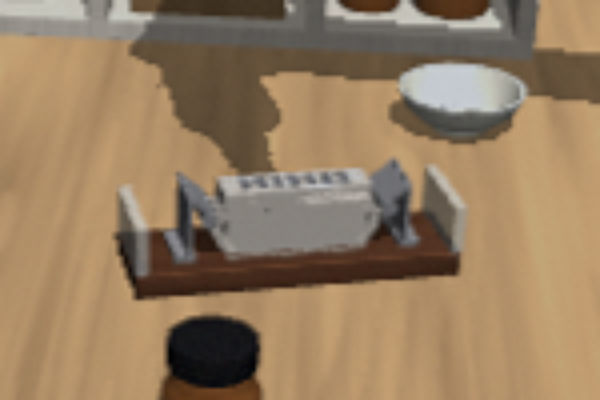

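View pics/fin_c.png

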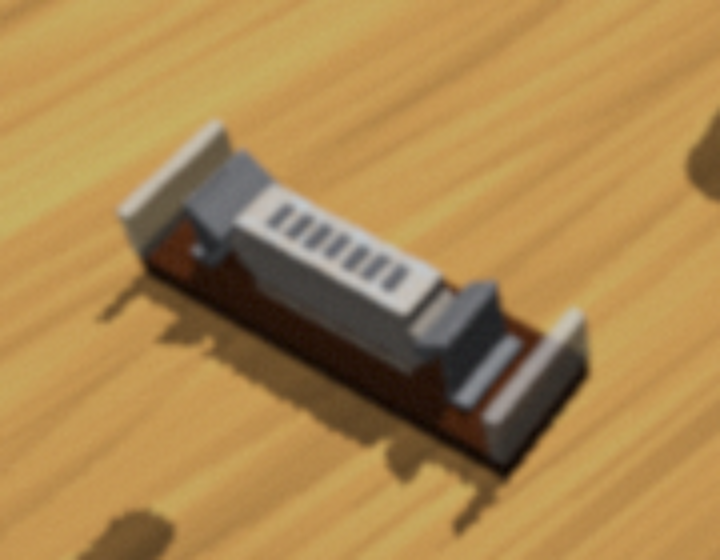

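```bash
python3 - <<'E'
from h import *
import pickle
c=pickle.load(open("d3.pkl","rb"))
y=np.radians(15.5); B=np.array([.488,-.197]); R=np.array([[np.cos(y),np.sin(y)],[-np.sin(y),np.cos(y)]])
f=lambda a,z:((onplane(np.array(a)/3+[270,80],z,c)[:,:2]-B)@R.T*1000).round(1).tolist()
print("mag top",f([(97,195),(162,195),(159,428),(96,429)],.056))
print("plate top",f([(43,41),(207,40),(196,538),(54,539)],.046))
print("clips",f([(75,131),(176,131),(170,484),(80,485)],.059))
workorder.close_job()
E
```

```text
mag top [[44.5, 10.5], [44.5, -13.3], [-45.9, -13.2], [-46.3, 11.6]]
plate top [[98.7, 30.0], [99.1, -29.4], [-98.7, -29.9], [-99.2, 30.2]]
clips [[67.2, 18.1], [67.2, -17.9], [-68.4, -17.8], [-68.9, 18.1]]
the job is handed in; nothing more can be done
```

I pressed the long magazine into the dispenser bed, where it snapped in between both clips. I then let go, raised the arm clear and handed the job in at about 16 s. The call reported no verdict.

- **Seating:** during the press, the measured force reversed from a light upward push to about 8 N downward. This fits the magazine snapping past the clips. The tool then stopped at a height of 45.5 mm, against 45.6 mm expected for fully home, and would not go lower when pushed again with a 12 N limit.
- **Position:** in the last wrist picture, the magazine's top face is within about 2 mm of the bed's middle. It measures 90 mm long, in line with the bed to within about 1°, and looks flat in the side and scene pictures.
- **Clips:** their top edges are about 1 to 2 mm out from rest on each side, so both are closed on the magazine.
- **Not measured directly:** I had no reading of the clip joints, so I did not measure how far they were pushed out as the ridge passed. I only have the force change to show it. The peak force was not recorded either; readings between steps stayed within 8 N, and none of the main press steps reached its 35 N stop.

No check failed or disagreed with another.

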